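# Hang up the ear defenders and wipe down the packing board

### The job

Clear and clean the packing board: hang the ear defenders that stand on it over the bar of the low rail, square to it, one cup either side of the bar, and leave them hanging so. Then take the wiper from its cradle and, with its blade square across the middle of the board and lightly pressed on its springs the whole way, wipe the board in one steady stroke from its right-hand end to its left-hand end; finally set the wiper back down in its cradle, seated as it was. Do not tip the ear defenders over, and leave the shaker and the tub where they are.

Things in the scene. Friction and masses are not known exactly. Their poses are not given: they have to be found in the camera images.
- headset: ear defenders standing on two grey cups, 159x66x145 mm, 0.22 kg. Origin: centre of underside; z up, x from cup to cup. Cups 76 high, cushions 70 apart. Crown pad on top: dark block 64 (x) x 26 (y) x 20 mm, 125 to 145 mm above origin; pinch it across its 26 mm. Fingertips below the pad's underside would meet the bar. At the start on the board
- crown (a point): on the ear defenders: centre of the flat underside of the crown pad, 125 mm above their origin, which comes to rest on the bar; axes as the ear defenders'
- rail: fixed low steel rail: round bar, 14 mm diameter, along y, top 150 mm above the table, on two 12 mm posts at y = -105 and +105 mm (feet 110 mm long in x, 8 mm high). Origin on the table below mid-bar. The ear defenders hang with their x across the bar; their cups then clear the table by 25 mm
- bar_top (a point): middle of the top of the rail's bar, 150 mm above the table; y along the bar
- board: fixed white packing board, 190 (x) x 280 (y) x 15 mm. Origin: centre of its underside, on the table. It is wiped along its y axis, from the -y end (right-hand, towards the rail) to the +y end (left-hand)
- wiper: hand wiper in its cradle, 0.25 kg: body 150 (x) x 44 (y) mm, 22 to 36 mm above origin; dark upright grip plate 86 (x) x 16 (y), 50 to 86 mm above origin, pinch across its 16 mm. Rubber blade below, 140 long (x), 10 thick; free lower edge at the origin (z = 0), yields upward 10 mm on springs, 0.6 N per mm. When wiping, x lies across the board, moving along y
- wiper_grip (a point): centre of the wiper's grip plate for the fingers, 72 mm above the wiper's origin
- blade (a joint): how far the wiper's blade is pushed up against its springs (m): 0 free, 0.010 fully in (hard stop)
- cradle: fixed cradle of the wiper, 186 (x) x 56 (y) mm: two long walls, tops 30 mm above the table, a 28 mm slot between them along x for the blade; end plates 42 mm high, 174 mm apart. Origin: centre of underside. The wiper's body rests on the walls: its origin is then 8 mm above the cradle's, axes parallel
- shaker: bystander: stainless shaker, 64 mm across, 110 mm high, behind the board. Origin: centre of underside
- tub: bystander: filled tub with lid, 127 mm across, 140 mm high, behind the board. Origin: centre of underside

How it is judged:
By the outcome, as a careful person would: the job done as asked, in the order asked, and still so for the second after the job is handed in, with the robot touching nothing.
It also fails if it takes over 72 s, if anything falls off the work surface, if the arm or the gripper's body presses on something with over 40 N, if the wrist force passes 120 N, or if a joint passes its speed limit or range.

### The arm

A 6-joint arm with a two-finger parallel gripper is mounted at the origin on a cart in front of the work surface, level with it; the furniture and walls round the work are solid. World frame = base frame: x ahead of the robot, y to its left, z up, the work surface at z = 0. Lengths are in m, angles in rad, forces in N, time in s.
With the tool pointing down it reaches from about 0.3 to 0.875 m from the base axis. Payload 4.2 kg.
Tool frame: the origin (TCP) lies at the very end of the fingers, on their centre line; the grasp point (between the pads) lies 19 mm behind it; z points along the fingers, y is the direction in which the jaws open and shut (so a half turn about z gives the same grasp; the last joint's range is limited). The gripper opens to 85 mm and grips with 20 to 120 N. Pads are 22 mm wide; open, the fingers measure 114 mm over their backs; the gripper's body (76 mm by 85 mm) begins 54 mm behind the grasp point. The pads swing forward as they close: fully open they stand 13 mm farther back than shut.
Start: joints at [1.292, 0.32, 1.565, -0, 1.257, -0.02], TCP at [0.147, 0.556, 0.231] pointing down, gripper open.
Joint ranges: [-3.11, 3.11], [-0.84, 2.01], [0.21, 2.61], [-1.34, 4.49], [0.05, 2.63], [-2.56, 2.56]. Speed limits (rad/s): [2.57, 2.57, 3.14, 3.14, 3.14, 3.14].

### API

Orientations are given as a rotation vector (axis times angle).
In Python, from plant import bot gives the robot as it stands. The module is installed in compiled form; this text tells all that it offers.
- The arm moves only by the shell command python3 -m jog 'ROWS' [FORCE]. ROWS is JSON, a list of rows, each a list of 7 numbers: the shift along the tool's x, y, z in mm, then the turn, a rotation vector about the tool's x, y, z in degrees, then the closure, from 0 (fully open) to 1 (shut). A call has 1 to 8 rows; each row is the pose to reach, as a shift and turn from the pose commanded when the call began, along the tool's axes at that moment; what a row does not reach only later rows make up. A row lasts 1/8 s, in which the tool goes at most 62.5 mm and 10.7 degrees, less where a joint would pass 70% of its speed; a pose out of reach is approached as far as the arm can. A call with a gripper value outside its range is refused whole. The fingers move at their own pace and stop on an object; FORCE is the grip in N (left out, the last holds). Time passes only in rows, so rows that repeat a pose let the fingers close. It gives the time, the measured TCP pose, the force and the opening at its end, in the units of the state.
- bot.get_state(): the state, without advancing time (a new reading comes with each control period).
- bot.read_camera(name): name is "scene" or "top" or "wrist"; returns the picture (384x512x3 uint8, red, green, blue); there is no depth.
- bot.calibration(name): a dict with "fx", "fy", "cx", "cy" (pixels), "D" ([k1, k2, p1, p2, k3] as OpenCV has them; the pictures are not rectified), "R" (3x3) and "t" (3): a world point X has camera coordinates R X + t; the wrist camera has in their place "T_tool_cam" (4x4, takes a point from camera to tool coordinates, whose origin is the TCP and whose axes are the flange's). Camera axes: x right, y down, z forward; pixel columns grow to the right and rows downward; lengths in m; the calibration is good to about 2 mm. A picture is of the moment at which its call begins: read the wrist's pose just before it. calibration takes no time and is no camera call.
- bot.hand_in(): hands the job in, once; it reports no verdict.
Trained networks look in the newest picture that a camera, given by its name, has taken for a name from the list of things; names that differ only in an ending like _2 or _b are one class to them, and where a whole thing is asked for, a point or a joint stands for the part that bears it (a point fixed in the world has none). Each returns a list of dicts, best first, with "score" (0 to 1); they miss things now and then, are a little off and sometimes report something else, mostly with a low value. They report only what shows in the picture. A call takes as long as a camera call.
- bot.search_frame(camera, target): "point" ([column, row] as shares, 0 to 1, of the picture: columns of its width, rows of its height, amid what is visible of it).
- bot.mark_of(camera, target): "point" ([column, row] as shares, 0 to 1, of the picture: columns of its width, rows of its height: a listed point, or the origin of a listed thing).
The state is a dict: "time_s": time; "joint_positions": joint angles; "qd": joint speeds; "joint_efforts": joint torques, N m; "eef_pos": TCP position; "tool_rot": TCP orientation; "wrist_force": force on the tool from outside, world axes, zero at the start; "ft_torque": the same for the moment, N m; "grip_width": finger opening in m.
Only numpy, scipy, OpenCV 4.12 (cv2) and the standard library are available. Lean on these libraries where they do the work, as an engineer would, in place of code of your own. Each camera call takes 0.05 s, during which the arm holds its last target. There are 200 camera calls.

## Working session

There is one attempt and no reset: what is moved stays moved. The work goes in short steps, Python scripts to look and compute and a shell command to move; the robot and the scene stay as the last step left them, time stands still between calls to the robot, and variables do not carry over. Pictures are saved under pics/ and viewed, about 8 in all and at most 12, crops included, and the job is handed in when it is done.

```bash
mkdir -p pics; cat > h.py <<'E'
import numpy as np, cv2, json
from scipy.spatial.transform import Rotation as Ro
from plant import bot
def cal(n):
    c=bot.calibration(n); K=np.array([[c['fx'],0,c['cx']],[0,c['fy'],c['cy']],[0,0,1.]]); D=np.array(c['D'],float)
    if n=='wrist':
        s=bot.get_state(); T=np.eye(4); T[:3,:3]=Ro.from_rotvec(s['tool_rot']).as_matrix(); T[:3,3]=s['eef_pos']
        W=np.linalg.inv(T@np.array(c['T_tool_cam'])); return K,D,W[:3,:3],W[:3,3]
    return K,D,np.array(c['R']),np.array(c['t'])
def ray(C,px):
    K,D,R,t=C; u=cv2.undistortPoints(np.array([[px]],float),K,D)[0,0]
    return -R.T@t, R.T@np.array([u[0],u[1],1.])
def atz(C,px,z):
    o,d=ray(C,px); return o+d*(z-o[2])/d[2]
def proj(C,P):
    K,D,R,t=C; return cv2.projectPoints(np.array(P,float).reshape(-1,1,3),cv2.Rodrigues(R)[0],t,K,D)[0][:,0]
def shot(n,f=None):
    C=cal(n); im=bot.read_camera(n)
    if f: cv2.imwrite('pics/'+f,im[:,:,::-1])
    return C,im
def tri(rs):
    A=0;b=0
    for o,d in rs:
        d=d/np.linalg.norm(d);M=np.eye(3)-np.outer(d,d);A=A+M;b=b+M@o
    return np.linalg.solve(A,b)
def totool(P):
    "shift in mm in tool axes from current TCP to world P"
    s=bot.get_state(); return Ro.from_rotvec(s['tool_rot']).inv().apply(np.array(P)-s['eef_pos'])*1000
E
cat > a.py <<'E'
from h import *
np.set_printoptions(precision=3,suppress=True)
s=bot.get_state(); print({k:np.round(v,3) for k,v in s.items()}); print(Ro.from_rotvec(s['tool_rot']).as_matrix())
Cs,a=shot('scene'); Ct,b=shot('top')
cv2.imwrite('pics/1.png',cv2.resize(a[:,:,::-1],(768,576)));cv2.imwrite('pics/2.png',cv2.resize(b[:,:,::-1],(768,576)))
H={'headset':0,'crown':None,'rail':0,'bar_top':.15,'board':0,'wiper':.008,'wiper_grip':.08,'cradle':0,'shaker':0,'tub':0}
for n,z in H.items():
    r={}
    for c,C in(('scene',Cs),('top',Ct)):
        m=bot.mark_of(c,n)
        for q in m[:2]:
            p=np.array(q['point'])*[512,384]; print(n,c,round(q['score'],2),p, '' if z is None else atz(C,p,z))
        if m: r[c]=ray(C,np.array(m[0]['point'])*[512,384])
    if len(r)==2: print('   tri',tri(r.values()))
E
python3 a.py
```

```text
{'time_s': np.float64(0.0), 'joint_positions': array([ 1.292,  0.32 ,  1.566,  0.   ,  1.257, -0.02 ]), 'qd': array([-0.   ,  0.001,  0.001, -0.002,  0.   ,  0.003]), 'joint_efforts': array([ -0.002, -41.552, -23.416,  -0.   ,   0.008,  -0.   ]), 'eef_pos': array([0.147, 0.555, 0.23 ]), 'tool_rot': array([-0.405, -3.115,  0.003]), 'wrist_force': array([-0.985, -0.11 , -0.123]), 'ft_torque': array([-0.011, -0.015,  0.018]), 'grip_width': np.float64(0.086)}
[[-0.967  0.256 -0.   ]
 [ 0.256  0.967 -0.002]
 [ 0.    -0.002 -1.   ]]
headset scene 0.94 [219.802 211.584] [0.561 0.082 0.   ]
crown scene 0.92 [219.392 177.485] 
crown top 0.79 [206.49 208.09] 
   tri [0.55  0.069 0.129]
rail top 0.88 [325.12  195.917] [ 0.607 -0.292  0.   ]
bar_top scene 0.62 [201.216 212.39 ] [ 0.349 -0.056  0.15 ]
bar_top top 0.8 [333.414 188.89 ] [ 0.605 -0.286  0.15 ]
   tri [ 0.456 -0.172  0.213]
board scene 0.79 [201.882 214.618] [0.513 0.114 0.   ]
board top 0.73 [197.581 219.494] [0.527 0.109 0.   ]
board top 0.57 [208.794 212.39 ] [0.55  0.075 0.   ]
   tri [ 0.523  0.114 -0.005]
wiper scene 0.6 [255.181 272.294] [ 0.388 -0.196  0.008]
wiper top 0.73 [294.502 263.885] [ 0.394 -0.193  0.008]
   tri [ 0.393 -0.193  0.003]
wiper_grip scene 0.85 [254.515 247.795] [ 0.391 -0.191  0.08 ]
wiper_grip scene 0.7 [224.614 209.818] [ 0.481 -0.013  0.08 ]
wiper_grip top 0.71 [297.318 263.501] [ 0.396 -0.192  0.08 ]
   tri [ 0.395 -0.191  0.078]
cradle scene 0.72 [254.003 272.717] [ 0.392 -0.189  0.   ]
cradle top 0.62 [292.198 263.885] [ 0.393 -0.187  0.   ]
   tri [ 0.394 -0.187 -0.002]
shaker scene 0.92 [267.52  196.685] [0.734 0.022 0.   ]
shaker top 0.9 [227.994 155.597] [0.734 0.018 0.   ]
   tri [0.732 0.019 0.002]
tub scene 0.96 [244.89  182.592] [0.766 0.148 0.   ]
tub top 0.56 [187.392 146.803] [0.761 0.148 0.   ]
   tri [0.761 0.146 0.002]
```

View pics/1.png

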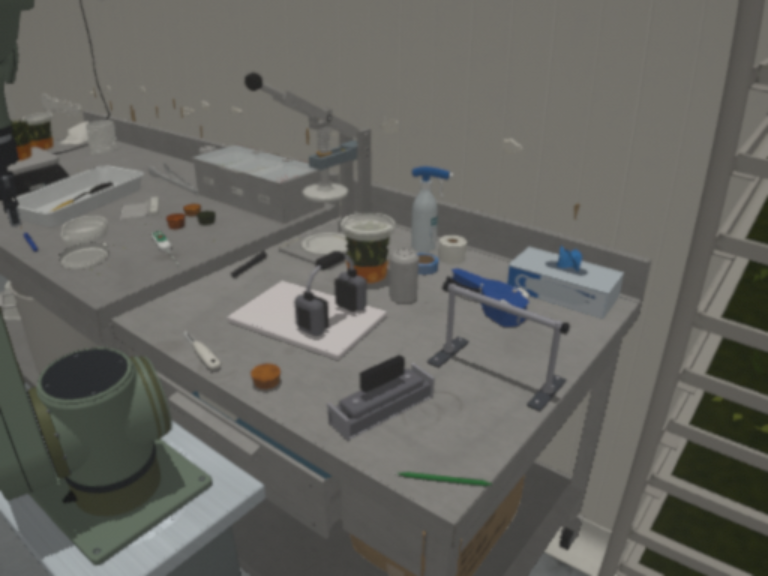

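View pics/2.png

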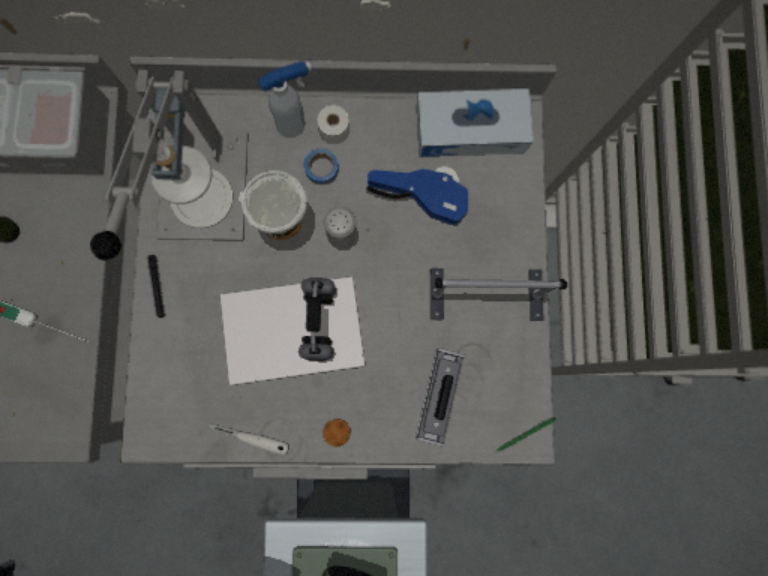

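Scene: headset stands on the board at about (330,300), rail at (505,310), wiper in its cradle at (380,390). The top view shows the board with corners near (221,295), (354,279), (363,366) and (230,381), the bar from (437,284) to (565,285), and the cups at (318,287) and (317,348). Next I work out the yaws from these edges.

```bash
cat > b.py <<'E'
from h import *
np.set_printoptions(precision=3,suppress=True)
C=cal('top'); b=cv2.imread('pics/2.png')
def P(u,v,z): return atz(C,((u+.5)*2/3-.5,(v+.5)*2/3-.5),z)
g=((b.min(2)>150)*255).astype(np.uint8); g[:250]=0;g[400:]=0;g[:,:200]=0;g[:,390:]=0
ys,xs=np.nonzero(g); hull=cv2.convexHull(np.c_[xs,ys].astype(np.int32)); W=np.array([P(*h[0],.015)[:2] for h in hull],np.float32)
r=cv2.minAreaRect(W); print('board',r)
print('bar',P(437,284,.143),P(565,285,.143))
d=((b.max(2)<62)*255).astype(np.uint8); 
for nm,(x0,y0,x1,y1),z in (('grip',(425,365,465,430),.094),('pad',(303,292,325,334),.16)):
    m=np.zeros_like(d); m[y0:y1,x0:x1]=d[y0:y1,x0:x1]; ys,xs=np.nonzero(m); W=np.array([P(u,v,z)[:2] for u,v in zip(xs,ys)],np.float32); print(nm,len(xs),cv2.minAreaRect(W),W.mean(0))
print('cradle',[P(*q,.04) for q in ((440,350),(464,353),(417,440),(440,444))])
s=bot.get_state(); print(totool([.53,.07,.30]))
E
python3 b.py
```

```text
board ((0.526352047920227, 0.11772410571575165), (0.18553321063518524, 0.2757425606250763), 8.450798988342285)
bar [ 0.604 -0.168  0.143] [ 0.605 -0.41   0.143]
grip 518 ((0.4018211364746094, -0.17581650614738464), (0.04279129579663277, 0.10067325085401535), 77.08505249023438) [ 0.395 -0.184]
pad 597 ((0.5474951267242432, 0.059903696179389954), (0.07209663838148117, 0.0366683304309845), 1.3097892999649048) [0.55 0.06]
cradle [array([ 0.486, -0.185,  0.04 ]), array([ 0.48 , -0.234,  0.04 ]), array([ 0.309, -0.139,  0.04 ]), array([ 0.302, -0.184,  0.04 ])]
[-494.438 -371.709  -68.705]
```

```bash
python3 -m jog '[[-30,-20,-69,0,0,-5,0],[-80,-60,-69,0,0,-10,0],[-130,-100,-69,0,0,-15,0],[-180,-135,-69,0,0,-16,0],[-230,-173,-69,0,0,-16,0],[-280,-210,-69,0,0,-16,0],[-330,-248,-69,0,0,-16,0],[-380,-285,-69,0,0,-16,0]]'; python3 -m jog '[[-30,-41,0,0,0,0,0],[-60,-82,0,0,0,0,0],[-85,-120,0,0,0,0,0],[-85,-120,0,0,0,0,0],[-85,-120,0,0,0,0,0]]'
cat > w.py <<'E'
import sys; from h import *
np.set_printoptions(precision=4,suppress=True)
s=bot.get_state(); R=Ro.from_rotvec(s['tool_rot']).as_matrix(); print(s['eef_pos'],'yaw toolx',np.degrees(np.arctan2(R[1,0],R[0,0])),'z',R[:,2], s['joint_positions'])
C,im=shot('wrist',sys.argv[1]); print('cam',-C[2].T@C[3])
for a in sys.argv[2:]:
    n,z=a.split('@')
    for q in bot.mark_of('wrist',n)[:2]:
        p=np.array(q['point'])*[512,384]; print(n,round(q['score'],2),p,atz(C,p,float(z)))
E
python3 w.py 3.png crown@.14 headset@.015 bar_top@.15 board@0
```

```text
time_s: 2.1
eef_pos: [0.4365, 0.189, 0.3006]
tool_rot: [-0.032, 3.141, 0.001]
wrist_force: [0.7, 1.0, 0.0]
grip_width: 0.0852
time_s: 2.72
eef_pos: [0.5225, 0.0728, 0.3002]
tool_rot: [0.032, -3.141, -0.001]
wrist_force: [-0.0, -0.4, 0.0]
grip_width: 0.0853
[0.5225 0.0728 0.3002] yaw toolx -178.8483255212472 z [-0.0007  0.0006 -1.    ] [ 0.1162  0.208   1.5463  0.0007  1.3879 -1.4748]
cam [0.4467 0.0721 0.4427]
crown 0.92 [236.6976 189.3888] [0.544  0.0603 0.14  ]
headset 0.75 [243.8144 161.0112] [0.5448 0.0645 0.015 ]
board 0.69 [283.2896 147.8016] [0.5289 0.1172 0.    ]
```

View pics/3.png

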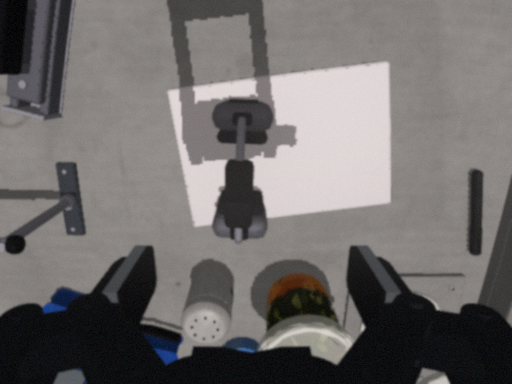

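Wrist view: near cup at (242,115), pad at (239,185), far cup at (240,218). The headset runs nearly along the camera's vertical axis.

```bash
cat > c.py <<'E'
from h import *
np.set_printoptions(precision=4,suppress=True)
C=cal('wrist'); b=cv2.imread('pics/3.png'); g=b.max(2).astype(int)
for v in range(150,240,6): print(v,''.join('%4d'%x for x in g[v,212:270:2]))
for px,z in (((214,115),.09),((273,115),.09),((214,220),.09),((267,220),.09)): print(px,atz(C,px,z))
E
python3 c.py
```

```text
150  128 125 123 126 126 127 127 127 128 126 128 122  95  86  85  86 102 122 128 125 129 127 127 124 125 131 130 129 127
156  130 128 130 127 130 128 124 123 127 130 126 122  95  85  89  88 101 129 129 128 133 173 200 203 204 208 156 135 136
162  221 218 221 220 220 220 216 166  60  44  36  41  39  43  40  43  38  42  44  56 131 210 218 219 219 219 221 219 221
168  222 220 222 221 219 217 174  59  37  43  42  45  42  44  42  47  40  44  38  46  66 171 219 219 220 219 221 223 221
174  221 220 220 221 218 218 171  61  43  42  44  42  44  45  41  44  48  46  43  48  78 186 219 220 221 222 220 224 220
180  219 221 218 219 220 217 171  58  44  48  42  44  44  45  39  41  40  43  47  45  93 201 220 218 219 217 220 220 221
186  219 219 219 213 184 161 122  55  41  42  44  41  45  43  44  43  44  43  41  45  75 146 170 207 217 219 218 219 219
192  220 218 221 208 149  57  41  45  43  45  43  42  44  41  42  42  45  43  43  42  48  40  45  49  76 170 217 219 218
198  219 221 206 126  50  40  43  43  44  44  43  40  43  44  43  43  40  40  44  43  45  41  46  46  47 110 205 219 219
204  216 187 114  59  43  43  47  48  51  47  48  48  50  48  47  48  49  47  45  44  48  45  43  44  41  57 163 219 221
210  218 202 113  47  46  47  44  46  48  46  48  42  44  44  46  42  46  42  45  45  46  45  45  46  45  46  77 177 216
216  207 127  61  64  69  72  50  46  43  41  45  49  43  44  45  43  39  39  44  46  53  58  61  59  56  58  64 148 206
222  153  77  86  91  93 100  74  39  42  43  42  43  41  41  48  44  45  43  42  48  72  91  93  89  90  86  73  81 127
228  111  85  90 100 110 112 113 109  94  57  40  71 102 103  85  55  40  39  72 114 118 118 116 112 110  95  83  83 128
234  139 128  93  85  88  90  93  91  87  62  41  83 127 140 122  76  44  43  72  88  94  93  92  93  87  85 105 133 137
(214, 115) [0.4791 0.0344 0.09  ]
(273, 115) [0.4778 0.0961 0.09  ]
(214, 220) [0.5979 0.0332 0.09  ]
(267, 220) [0.5966 0.0941 0.09  ]
```

```bash
python3 -m jog '[[-21,-10,50,0,0,1.5,0],[-21,-10,100,0,0,1.5,0],[-21,-10,135,0,0,1.5,0],[-21,-10,157,0,0,1.5,0],[-21,-10,157,0,0,1.5,0],[-21,-10,157,0,0,1.5,0]]'; python3 w.py 4.png crown@.14
```

```text
time_s: 3.72
eef_pos: [0.5448, 0.0634, 0.1444]
tool_rot: [0.008, 3.139, 0.0]
wrist_force: [-0.7, -0.8, 0.6]
grip_width: 0.0851
[0.5448 0.0634 0.1444] yaw toolx 179.70749206550346 z [ 0.0021  0.0003 -1.    ] [ 0.0948  0.3476  1.7573  0.0001  1.0346 -1.4709]
cam [0.4685 0.0646 0.2868]
crown 0.63 [246.5792 245.6064] [0.5451 0.062  0.14  ]
```

View pics/4.png

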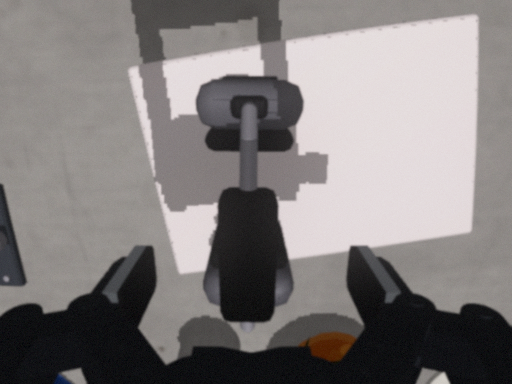

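The pad spans columns 220–277, centred (about 248) between the fingers at 153 and 348. Closing.

```bash
python3 -m jog '[[0,0,0,0,0,0,0.4],[0,0,0,0,0,0,0.7],[0,0,0,0,0,0,1],[0,0,0,0,0,0,1],[0,0,0,0,0,0,1],[0,0,0,0,0,0,1],[0,0,0,0,0,0,1]]' 45; python3 -m jog '[[0,0,-15,0,0,0,1],[0,0,-50,0,0,0,1],[0,0,-100,0,0,0,1],[0,0,-150,0,0,0,1],[0,0,-175,0,0,0,1],[0,0,-175,0,0,0,1]]'
```

```text
time_s: 4.7
eef_pos: [0.5443, 0.0628, 0.1436]
tool_rot: [0.009, 3.141, -0.0]
wrist_force: [-1.3, -1.4, 4.3]
grip_width: 0.0247
time_s: 5.45
eef_pos: [0.5447, 0.0633, 0.3205]
tool_rot: [0.009, 3.137, 0.002]
wrist_force: [-0.3, 1.0, -3.0]
grip_width: 0.0249
```

```bash
python3 -m jog '[[-8,-30,0,0,0,0,1],[-16,-80,0,0,0,0,1],[-24,-130,0,0,0,0,1],[-32,-180,0,0,0,0,1],[-40,-230,0,0,0,0,1],[-48,-280,0,0,0,0,1],[-56,-325,0,0,0,0,1],[-60,-350,0,0,0,0,1]]'; python3 -m jog '[[0,0,0,0,0,0,1],[0,0,0,0,0,0,1],[0,0,0,0,0,0,1]]';  python3 w.py 5.png crown@.317 bar_top@.15 rail@0
python3 - <<'E'
from h import *
for c in('scene','top'):
    C,im=shot(c,c+'5.png')
    r={}
    for n in('crown','bar_top','rail'): print(c,n,[(round(q['score'],2),np.round(atz(C,np.array(q['point'])*[512,384],{'crown':.317,'bar_top':.15,'rail':0}[n]),3)) for q in bot.mark_of(c,n)[:2]])
E
```

```text
time_s: 6.45
eef_pos: [0.6015, -0.2894, 0.3151]
tool_rot: [-0.012, -3.137, -0.003]
wrist_force: [-0.4, 0.1, -1.9]
grip_width: 0.0248
time_s: 6.82
eef_pos: [0.602, -0.2861, 0.318]
tool_rot: [-0.007, -3.141, -0.001]
wrist_force: [-0.6, -0.5, -1.7]
grip_width: 0.025
[ 0.602  -0.2861  0.318 ] yaw toolx 179.74859237868554 z [-0.0006  0.0009 -1.    ] [-0.4611  0.4377  1.1686  0.0005  1.5363 -2.0275]
cam [ 0.5261 -0.285   0.4605]
crown 0.62 [248.5248 248.1024] [ 0.6018 -0.2865  0.317 ]
bar_top 0.56 [249.8048 168.1152] [ 0.6042 -0.2864  0.15  ]
scene crown [(0.78, array([ 0.592, -0.292,  0.317]))]
scene bar_top [(0.92, array([ 0.603, -0.282,  0.15 ]))]
scene rail []
top crown [(0.62, array([ 0.606, -0.289,  0.317])), (0.42, array([0.655, 0.011, 0.317]))]
top bar_top [(0.66, array([ 0.601, -0.288,  0.15 ]))]
top rail [(0.75, array([ 0.611, -0.289,  0.   ]))]
```

View pics/5.png

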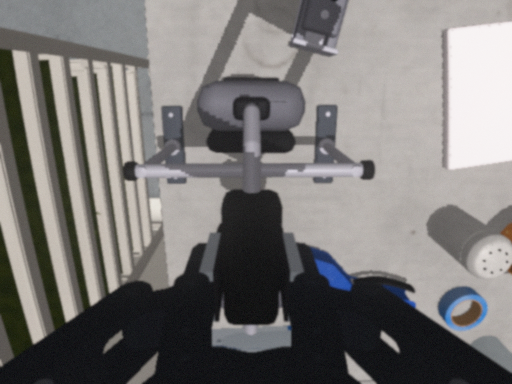

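The bar runs from (130,170) to (367,169), level in the tool view with its middle at about 248, under the pad (248). Lowering.

```bash
python3 -m jog '[[-2,0,40,0,0,0,1],[-2,0,80,0,0,0,1],[-2,0,115,0,0,0,1],[-2,0,140,0,0,0,1],[-2,0,153,0,0,0,1],[-2,0,158,0,0,0,1],[-2,0,158,0,0,0,1],[-2,0,158,0,0,0,1]]'; python3 -m jog '[[0,0,2,0,0,0,1],[0,0,4,0,0,0,1],[0,0,4,0,0,0,1]]'
```

```text
time_s: 8.43
eef_pos: [0.6047, -0.2877, 0.1615]
tool_rot: [0.009, 3.14, -0.001]
wrist_force: [-0.2, -0.0, -2.9]
grip_width: 0.0244
time_s: 8.8
eef_pos: [0.6039, -0.2873, 0.1561]
tool_rot: [-0.009, -3.141, -0.0]
wrist_force: [0.7, -0.2, -2.7]
grip_width: 0.025
```

```bash
python3 -m jog '[[0,0,1,0,0,0,1],[0,0,2,0,0,0,1],[0,0,2,0,0,0,1]]';python3 -m jog '[[0,0,1,0,0,0,1],[0,0,1,0,0,0,1]]'
```

```text
time_s: 9.18
eef_pos: [0.604, -0.2874, 0.1542]
tool_rot: [-0.009, -3.141, -0.0]
wrist_force: [0.1, 0.2, -2.7]
grip_width: 0.0248
time_s: 9.43
eef_pos: [0.6042, -0.2874, 0.1534]
tool_rot: [0.009, 3.141, -0.0]
wrist_force: [-0.6, -0.1, -1.6]
grip_width: 0.0248
```

```bash
python3 -m jog '[[0,0,1,0,0,0,1],[0,0,1,0,0,0,1]]'; python3 -m jog '[[0,0,0,0,0,0,0.7],[0,0,0,0,0,0,0.5],[0,0,0,0,0,0,0.3],[0,0,0,0,0,0,0],[0,0,0,0,0,0,0],[0,0,-3,0,0,0,0],[0,0,-15,0,0,0,0],[0,0,-50,0,0,0,0]]'; python3 -m jog '[[0,0,-50,0,0,0,0],[0,0,-100,0,0,0,0],[0,0,-130,0,0,0,0],[0,0,-130,0,0,0,0],[0,0,-130,0,0,0,0]]'; python3 w.py 6.png crown@.15
```

```text
time_s: 9.68
eef_pos: [0.6042, -0.2874, 0.1533]
tool_rot: [0.009, 3.141, -0.001]
wrist_force: [-1.4, 1.4, 4.7]
grip_width: 0.0249
time_s: 10.68
eef_pos: [0.6033, -0.287, 0.2016]
tool_rot: [-0.009, -3.138, -0.003]
wrist_force: [-0.2, -0.2, 0.3]
grip_width: 0.0855
time_s: 11.3
eef_pos: [0.6037, -0.2872, 0.3315]
tool_rot: [-0.009, -3.14, -0.001]
wrist_force: [0.2, -0.0, 0.0]
grip_width: 0.0855
[ 0.6037 -0.2872  0.3315] yaw toolx 179.67198579140953 z [-0.0012  0.0007 -1.    ] [-0.4613  0.4397  1.1329  0.0001  1.5703 -2.0264]
cam [ 0.5279 -0.286   0.4741]
crown 0.8 [247.9104 161.2032] [ 0.6021 -0.2895  0.15  ]
```

View pics/6.png

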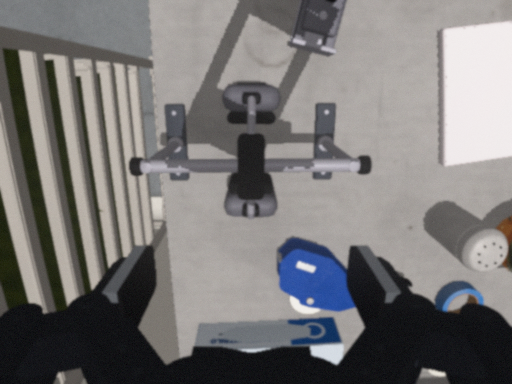

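Hanging square: cups at (252,97) and (250,195), pad over the bar at (250,165). On to the wiper.

```bash
python3 -m jog '[[35,16,0,0,0,5,0],[80,36,0,0,0,10,0],[125,56,10,0,0,15,0],[170,78,20,0,0,15,0],[200,92,30,0,0,15,0],[209,97,30,0,0,15,0],[209,97,30,0,0,15,0],[209,97,30,0,0,15,0]]';  python3 w.py 7.png wiper_grip@.08 wiper@.008 cradle@0
```

```text
time_s: 12.4
eef_pos: [0.3969, -0.1898, 0.3024]
tool_rot: [0.419, 3.113, -0.0]
wrist_force: [0.5, 0.5, -0.3]
grip_width: 0.0852
[ 0.3969 -0.1898  0.3024] yaw toolx 164.67715924748373 z [ 0.0008 -0.0003 -1.    ] [-0.4723  0.062   1.7157  0.0001  1.3631 -1.7756]
cam [ 0.3235 -0.1688  0.4448]
wiper_grip 0.61 [250.2144 152.2944] [ 0.3948 -0.1895  0.08  ]
wiper 0.97 [252.6208 140.8896] [ 0.3949 -0.1865  0.008 ]
wiper 0.58 [480.2048 175.9872] [0.5258 0.1109 0.008 ]
```

View pics/7.png

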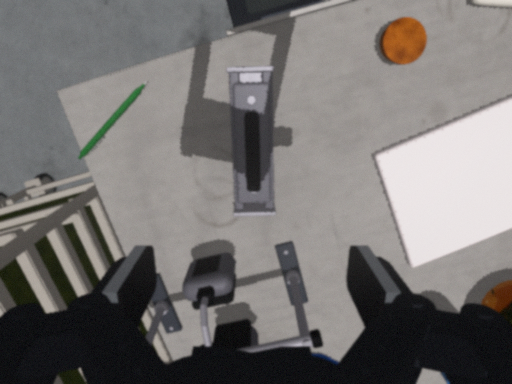

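```bash
python3 - <<'E'
from h import *
np.set_printoptions(precision=4,suppress=True)
C=cal('wrist'); b=cv2.imread('pics/7.png')
P=lambda u,v,z: atz(C,(u,v),z)[:2]
n=(P(229,68,.042)+P(272,67,.042))/2; f=(P(235,213,.042)+P(274,212,.042))/2
print('cradle ends',n,f,(n+f)/2,np.degrees(np.arctan2(*(f-n)[::-1])),np.linalg.norm(f-n))
g=b.max(2); ys,xs=np.nonzero(g[106:195,236:270]<55); W=np.array([P(x+236,y+106,.094) for x,y in zip(xs,ys)],np.float32)
print('grip',len(xs),cv2.minAreaRect(W),np.degrees(cv2.fitLine(W,2,0,.01,.01)[:2].ravel()[::1]))
l=cv2.fitLine(W,2,0,.01,.01).ravel(); print(np.degrees(np.arctan2(l[1],l[0])))
# board
m=((b.min(2)>150)*255).astype(np.uint8); m[:,:365]=0; m[:90]=0; m[275:]=0
c=max(cv2.findContours(m,0,1)[0],key=cv2.contourArea); a=cv2.approxPolyDP(c,4,True)[:,0]; print(a); print(np.array([P(*q,.015) for q in a]))
E
```

```text
cradle ends [ 0.3056 -0.1646] [ 0.4795 -0.207 ] [ 0.3926 -0.1858] -13.689267373692045 0.17901409614036207
grip 1194 ((0.3917780816555023, -0.1863468885421753), (0.01746237650513649, 0.08522745221853256), 76.2090072631836) [ 55.7622 -13.1675]
-13.286276
[[511  98]
 [376 155]
 [411 268]
 [406 269]
 [413 272]
 [409 274]
 [429 274]
 [425 271]
 [441 262]
 [442 268]
 [431 273]
 [448 273]
 [448 263]
 [456 262]
 [455 257]
 [459 261]
 [475 252]
 [474 259]
 [493 249]
 [498 234]
 [511 229]]
[[ 0.4251  0.1569]
 [ 0.4539 -0.0325]
 [ 0.6391 -0.0067]
 [ 0.6386 -0.0143]
 [ 0.6469 -0.0045]
 [ 0.6487 -0.0108]
 [ 0.6577  0.0194]
 [ 0.6506  0.0138]
 [ 0.642   0.0394]
 [ 0.653   0.0401]
 [ 0.6568  0.0226]
 [ 0.6646  0.0487]
 [ 0.647   0.0499]
 [ 0.6489  0.0623]
 [ 0.6397  0.0613]
 [ 0.6485  0.067 ]
 [ 0.6402  0.0925]
 [ 0.652   0.0904]
 [ 0.6434  0.1208]
 [ 0.6201  0.1293]
 [ 0.6177  0.1499]]
```

```bash
python3 -c "
from h import *
print(totool([.3925,-.1865,.062]))"
```

```text
[  4.47262395   1.87700824 240.08588749]
```

```bash
python3 -m jog '[[4.5,2,50,0,0,-1.7,0],[4.5,2,100,0,0,-1.7,0],[4.5,2,150,0,0,-1.7,0],[4.5,2,190,0,0,-1.7,0],[4.5,2,220,0,0,-1.7,0],[4.5,2,235,0,0,-1.7,0],[4.5,2,240,0,0,-1.7,0],[4.5,2,240,0,0,-1.7,0]]'; python3 w.py 8.png wiper_grip@.08
```

```text
time_s: 13.6
eef_pos: [0.3922, -0.1863, 0.0623]
tool_rot: [0.373, 3.119, 0.0]
wrist_force: [-0.7, 0.1, 0.3]
grip_width: 0.0851
[ 0.3922 -0.1863  0.0623] yaw toolx 166.37136815601644 z [ 0.0002  0.     -1.    ] [-0.4699  0.2958  2.109   0.0001  0.7367 -1.803 ]
cam [ 0.3184 -0.1675  0.2048]
wiper_grip 0.82 [249.9072 274.4832] [ 0.3948 -0.1866  0.08  ]
```

View pics/8.png

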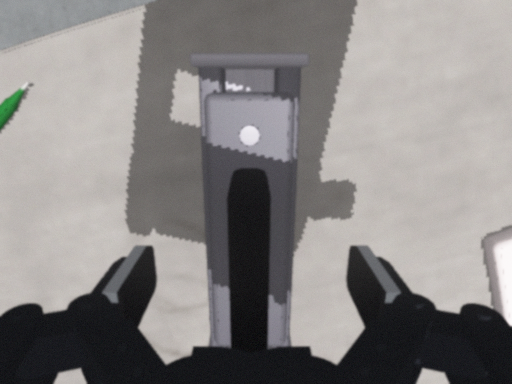

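Grip plate centred at column about 249 between the fingers, and the cradle and body edges are symmetric. Gripping.

```bash
python3 -m jog '[[0,0,0,0,0,0,0.4],[0,0,0,0,0,0,0.7],[0,0,0,0,0,0,1],[0,0,0,0,0,0,1],[0,0,0,0,0,0,1],[0,0,0,0,0,0,1],[0,0,0,0,0,0,1],[0,0,0,0,0,0,1]]' 80; python3 -c "
from h import *
s=bot.get_state();print(s['eef_pos'],s['tool_rot'],s['wrist_force'])"; python3 -m jog '[[0,0,-5,0,0,0,1],[0,0,-20,0,0,0,1],[0,0,-50,0,0,0,1],[0,0,-80,0,0,0,1],[0,0,-90,0,0,0,1],[0,0,-90,0,0,0,1]]'; python3 w.py 9.png wiper_grip@.17
```

```text
time_s: 14.7
eef_pos: [0.3919, -0.1862, 0.0624]
tool_rot: [0.373, 3.119, -0.0]
wrist_force: [-0.9, -1.0, 3.2]
grip_width: 0.0149
[ 0.3919028  -0.18615902  0.06241837] [ 3.72541879e-01  3.11916012e+00 -1.87435762e-04] [-0.88488075 -0.97048483  3.19149976]
time_s: 15.45
eef_pos: [0.3917, -0.1859, 0.1521]
tool_rot: [0.373, 3.119, 0.0]
wrist_force: [0.5, -0.1, -0.5]
grip_width: 0.0149
[ 0.3917 -0.1859  0.1521] yaw toolx 166.3710333838227 z [ 0.0002  0.0001 -1.    ] [-0.4698  0.1714  1.9895  0.0002  0.9806 -1.8029]
cam [ 0.3178 -0.1671  0.2946]
wiper_grip 0.95 [249.088 278.784] [ 0.3961 -0.187   0.17  ]
```

View pics/9.png

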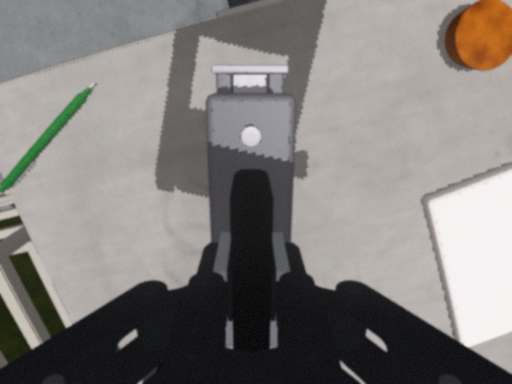

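Wiper is held: body mark at (251,135) as before the lift, while the cradle end has receded to row 68. Next is the start of the stroke.

```bash
python3 -c "
from h import *
print(totool([.5455,-.0146,.12]))"
```

```text
[-109.89915486  202.59765311   31.01611031]
```

```bash
python3 -m jog '[[-10,25,0,0,0,-4,1],[-27,60,0,0,0,-10,1],[-50,100,0,0,0,-16,1],[-75,145,0,0,0,-22,1],[-95,180,5,0,0,-22,1],[-108,200,20,0,0,-22,1],[-110,203,31,0,0,-22,1],[-110,203,31,0,0,-22,1]]'; python3 -m jog '[[0,0,0,0,0,0,1],[0,0,0,0,0,0,1]]'; python3 w.py 10.png board@0
python3 - <<'E'
from h import *
C=cal('wrist'); b=cv2.imread('pics/10.png')
m=((b.min(2)>120)*255).astype(np.uint8)
c=max(cv2.findContours(m,0,1)[0],key=cv2.contourArea); a=cv2.approxPolyDP(c,4,True)[:,0]
for q in a: print(q,np.round(atz(C,q.astype(float),.015),4))
E
```

```text
time_s: 16.55
eef_pos: [0.5448, -0.0149, 0.1193]
tool_rot: [0.229, -3.128, -0.001]
wrist_force: [-0.8, 0.3, -2.2]
grip_width: 0.0148
time_s: 16.8
eef_pos: [0.5464, -0.0154, 0.1219]
tool_rot: [-0.228, 3.132, -0.0]
wrist_force: [-0.3, 0.4, -2.8]
grip_width: 0.0153
[ 0.5464 -0.0154  0.1219] yaw toolx -171.6824745239729 z [ 0.0009 -0.0001 -1.    ] [-0.0491  0.3685  1.79   -0.      0.9822 -1.7651]
cam [ 0.4711 -0.0255  0.2643]
board 0.96 [410.112  183.0144] [0.5305 0.1187 0.    ]
[198  17] [ 0.4325 -0.0682  0.015 ]
[189 101] [ 0.4901 -0.0687  0.015 ]
[204 103] [ 0.49   -0.0576  0.015 ]
[219  85] [ 0.4758 -0.0482  0.015 ]
[235  82] [ 0.4721 -0.0371  0.015 ]
[245  91] [ 0.4773 -0.029   0.015 ]
[295  96] [0.4754 0.0075 0.015 ]
[290 241] [0.5907 0.0247 0.015 ]
[299 248] [0.596  0.0334 0.015 ]
[314 283] [0.6278 0.0529 0.015 ]
[334 288] [0.6304 0.0715 0.015 ]
[343 280] [0.6214 0.0775 0.015 ]
[362 282] [0.6211 0.0947 0.015 ]
[511 370] [0.707  0.2821 0.015 ]
[511   0] [0.3839 0.1488 0.015 ]
[335   0] [0.4078 0.0233 0.015 ]
[323  57] [0.4458 0.0224 0.015 ]
[315  60] [0.4487 0.0171 0.015 ]
[295  57] [0.4489 0.0027 0.015 ]
[298  35] [0.4341 0.0022 0.015 ]
```

View pics/10.png

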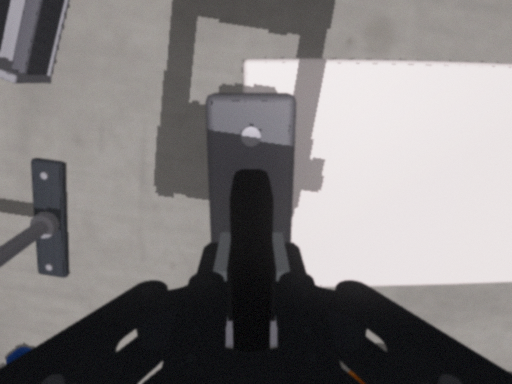

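Board's near right corner at (244,60), near edge running to (511,66), and far edge from (325,288) to (511,284). Checking its pose from these.

```bash
python3 - <<'E'
from h import *
np.set_printoptions(precision=4,suppress=True)
C=cal('wrist'); b=cv2.imread('pics/10.png').min(2).astype(float)
def edge(us,v0,v1,sgn):
    r=[]
    for u in us:
        g=np.diff(cv2.GaussianBlur(b[v0:v1,u-1:u+2].mean(1).reshape(-1,1),(1,3),0).ravel())*sgn; r.append(atz(C,(u,v0+np.argmax(g)+.5),.015)[:2])
    r=np.array(r); l=cv2.fitLine(r.astype(np.float32),5,0,.001,.001).ravel(); return r, np.degrees(np.arctan2(l[1],l[0])),l
for n,e in(('near',edge(range(340,505,8),50,80,1)),('far',edge(range(380,505,8),270,300,-1))): print(n,e[0][0],e[0][-1],e[1])
K=atz(C,(244,60),.015); print(K)
y=np.radians(8.35); o=K[:2]-K[:2]; M=np.array([[np.cos(y),-np.sin(y)],[np.sin(y),np.cos(y)]])
print('centre',K[:2]+M@[.095,.14], 'board proj', proj(C,[[*(np.array([.526,.118])+M@p),.015] for p in ([-.095,-.14],[-.095,.02],[.095,-.05],[.095,.0])]))
print('tcp in board',M.T@(bot.get_state()['eef_pos'][:2]-np.array([.526,.118])))
E
```

```text
near [0.4455 0.0347] [0.4276 0.154 ] -81.43555
far [0.6307 0.114 ] [0.6063 0.2236] -81.26288
[ 0.4562 -0.0327  0.015 ]
centre [0.5299 0.1196] board proj [[242.5659  54.003 ]
 [462.8267  57.8485]
 [346.7063 286.3485]
 [402.2438 285.461 ]]
tcp in board [ 0.001  -0.1348]
```

```bash
python3 -m jog '[[-1,0,25,0,0,-0.2,1],[-1,0,42,0,0,-0.2,1],[-1,0,48,0,0,-0.2,1],[-1,0,48,0,0,-0.2,1],[-1,0,48,0,0,-0.2,1]]'; python3 -m jog '[[0,0,0,0,0,0,1],[0,0,0,0,0,0,1]]';  python3 -c "
from h import *
for i in range(4): bot.read_camera('top'); s=bot.get_state();print(s['eef_pos'],s['wrist_force'],Ro.from_rotvec(s['tool_rot']).as_matrix()[:,2])"
```

```text
time_s: 17.52
eef_pos: [0.5482, -0.0146, 0.0741]
tool_rot: [-0.235, 3.131, -0.0]
wrist_force: [-0.1, 0.5, -1.2]
grip_width: 0.0152
time_s: 17.77
eef_pos: [0.5478, -0.0145, 0.0737]
tool_rot: [-0.235, 3.132, -0.0]
wrist_force: [0.3, -0.5, -1.8]
grip_width: 0.0147
[ 0.54770173 -0.0145345   0.07357192] [ 0.56353159  0.39714942 -1.83975105] [ 5.59627101e-04  7.65670583e-05 -9.99999840e-01]
[ 0.54764391 -0.01453612  0.07350481] [ 0.52187563  0.15149576 -2.84879713] [ 3.83168016e-04  8.17735939e-05 -9.99999923e-01]
[ 0.54760765 -0.01453317  0.07344758] [ 0.29686937  0.22763599 -2.34153224] [ 2.84661056e-04  7.25268644e-05 -9.99999957e-01]
[ 0.54760473 -0.0145355   0.07337908] [-0.5327926  -0.3867649  -2.25260748] [ 1.66090883e-04  7.26427585e-05 -9.99999984e-01]
```

```bash
python3 -m jog '[[0,0,4,0,0,0,1],[0,0,7,0,0,0,1],[0,0,8.5,0,0,0,1],[0,0,8.5,0,0,0,1],[0,0,8.5,0,0,0,1]]'; python3 -c "
from h import *
F=[]
for i in range(8): bot.read_camera('top'); s=bot.get_state();F.append(s['wrist_force'])
print(np.mean(F,0),s['eef_pos'],Ro.from_rotvec(s['tool_rot']).as_matrix()[:,2])"
```

```text
time_s: 18.6
eef_pos: [0.5477, -0.0146, 0.065]
tool_rot: [-0.235, 3.132, 0.0]
wrist_force: [-0.6, -0.1, 0.3]
grip_width: 0.0149
[ 0.27577158 -0.23778213  0.78410899] [ 0.54773646 -0.01458088  0.06487717] [ 4.42795651e-04  4.69659363e-05 -9.99999901e-01]
```

Pressed about 5 mm (3.1 N). Now one steady stroke of 268 mm.

```bash
python3 -m jog '[[0,5,0,0,0,0,1],[0,13,0,0,0,0,1],[0,21.5,0,0,0,0,1],[0,30,0,0,0,0,1],[0,38.5,0,0,0,0,1],[0,47,0,0,0,0,1],[0,55.5,0,0,0,0,1],[0,64,0,0,0,0,1]]'; python3 -m jog '[[0,8.5,0,0,0,0,1],[0,17,0,0,0,0,1],[0,25.5,0,0,0,0,1],[0,34,0,0,0,0,1],[0,42.5,0,0,0,0,1],[0,51,0,0,0,0,1],[0,59.5,0,0,0,0,1],[0,68,0,0,0,0,1]]'; python3 -m jog '[[0,8.5,0,0,0,0,1],[0,17,0,0,0,0,1],[0,25.5,0,0,0,0,1],[0,34,0,0,0,0,1],[0,42.5,0,0,0,0,1],[0,51,0,0,0,0,1],[0,59.5,0,0,0,0,1],[0,68,0,0,0,0,1]]'; python3 -m jog '[[0,8.5,0,0,0,0,1],[0,17,0,0,0,0,1],[0,25.5,0,0,0,0,1],[0,34,0,0,0,0,1],[0,42.5,0,0,0,0,1],[0,51,0,0,0,0,1],[0,59.5,0,0,0,0,1],[0,66,0,0,0,0,1]]'; python3 -m jog '[[0,2,0,0,0,0,1],[0,2,0,0,0,0,1]]'; python3 w.py 11.png board@0
```

```text
time_s: 20.0
eef_pos: [0.5379, 0.0493, 0.0648]
tool_rot: [0.235, -3.133, -0.0]
wrist_force: [0.5, -1.8, 0.8]
grip_width: 0.0148
time_s: 21.0
eef_pos: [0.5277, 0.1165, 0.0648]
tool_rot: [0.235, -3.133, -0.0]
wrist_force: [0.3, -2.0, 1.2]
grip_width: 0.0152
time_s: 22.0
eef_pos: [0.5176, 0.1838, 0.0648]
tool_rot: [0.235, -3.133, -0.0]
wrist_force: [-0.4, -1.3, 0.3]
grip_width: 0.0148
time_s: 23.0
eef_pos: [0.5078, 0.249, 0.0648]
tool_rot: [0.235, -3.133, -0.0]
wrist_force: [0.9, -2.3, 0.1]
grip_width: 0.015
time_s: 23.25
eef_pos: [0.5076, 0.2509, 0.0648]
tool_rot: [-0.234, 3.133, 0.001]
wrist_force: [-0.8, 0.2, 1.4]
grip_width: 0.0152
[0.5076 0.2509 0.0648] yaw toolx -171.44429880772307 z [-0.      0.0009 -1.    ] [ 0.4383  0.4601  1.8091  0.0011  0.8721 -1.2825]
cam [0.4324 0.2403 0.2073]
board 0.85 [ 54.5792 202.4832] [0.5275 0.1195 0.    ]
```

View pics/11.png

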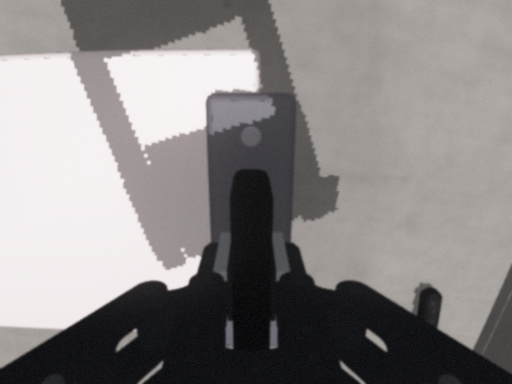

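Stroke ended at the left end: board's left corner at (258,50), blade centre at about column 251. Lifting and returning.

```bash
python3 -m jog '[[0,0,-10,0,0,0,1],[0,0,-40,0,0,0,1],[0,0,-75,0,0,0,1],[0,0,-90,0,0,0,1],[0,0,-90,0,0,0,1]]'; python3 -c "
from h import *
print(totool([.3919,-.1861,.155]))"
```

```text
time_s: 23.98
eef_pos: [0.5079, 0.2505, 0.1555]
tool_rot: [-0.234, 3.131, 0.001]
wrist_force: [0.0, 0.3, -2.0]
grip_width: 0.0152
[ 1.79694140e+02 -4.14457574e+02 -1.78256490e-02]
```

```bash
python3 -m jog '[[8,-20,0,0,0,0,1],[26,-60,0,0,0,3,1],[44,-102,0,0,0,7,1],[62,-144,0,0,0,10,1],[80,-186,0,0,0,13,1],[98,-228,0,0,0,16,1],[116,-270,0,0,0,19,1],[134,-312,0,0,0,22.2,1]]'; python3 -m jog '[[0,0,0,0,0,0,1],[0,0,0,0,0,0,1]]'; python3 -c "
from h import *
print(totool([.3919,-.1861,.155]),bot.get_state()['eef_pos'],Ro.from_rotvec(bot.get_state()['tool_rot']).as_matrix()[:,0])"
```

```text
time_s: 24.98
eef_pos: [0.4192, -0.0798, 0.1535]
tool_rot: [-0.376, -3.116, 0.0]
wrist_force: [0.6, -0.3, -2.0]
grip_width: 0.0146
time_s: 25.22
eef_pos: [0.4205, -0.0781, 0.154]
tool_rot: [-0.374, -3.117, -0.001]
wrist_force: [0.1, 0.3, -3.0]
grip_width: 0.015
[   2.28123864 -111.75230701   -1.05888822] [ 0.42053822 -0.0780551   0.15397227] [-0.97164162  0.23644856  0.00215341]
```

```bash
python3 -m jog '[[0,-25,0,0,0,0,1],[1,-60,0,0,0,0,1],[2,-92,0,0,0,0,1],[2,-112,0,0,0,0,1],[2,-112,0,0,0,0,1],[2,-112,0,0,0,0,1],[2,-112,0,0,0,0,1]]'; python3 w.py 12.png cradle@0
python3 -c "
from h import *
a=bot.get_state();print(totool([.3919,-.1861,.0624]))
p=cv2.imread('pics/9.png');q=cv2.imread('pics/12.png'); print(cv2.phaseCorrelate(np.float64(p[20:95,180:320].mean(2)),np.float64(q[20:95,180:320].mean(2))), cv2.phaseCorrelate(np.float64(p[95:230,200:300].mean(2)),np.float64(q[95:230,200:300].mean(2))))
cv2.imwrite('pics/12b.png',np.hstack([p[0:260,150:350],q[0:260,150:350]]))"
```

```text
time_s: 26.1
eef_pos: [0.3935, -0.1854, 0.1546]
tool_rot: [-0.37, -3.119, -0.001]
wrist_force: [0.2, -0.6, -2.5]
grip_width: 0.0148
[ 0.3935 -0.1854  0.1546] yaw toolx 166.46604263887124 z [-0.0003  0.0005 -1.    ] [-0.4671  0.1709  1.9827  0.0004  0.9885 -1.8019]
cam [ 0.3196 -0.1668  0.2971]
[ 1.43341389 -0.77776635 92.36487212]
((-0.472771231519701, 0.1782075572850843), 0.8077945200545446) ((-0.16368809587788746, 0.6521776352397382), 0.9880493976265862)
```

View pics/12b.png

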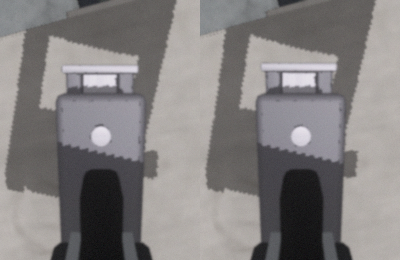

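Left (at pick-up) and right (now) agree to under a pixel: cradle end at row 68, wiper mark at row 135. Lowering.

```bash
python3 -m jog '[[1.5,-0.7,25,0,0,0,1],[1.5,-0.7,50,0,0,0,1],[1.5,-0.7,70,0,0,0,1],[1.5,-0.7,80,0,0,0,1],[1.5,-0.7,86,0,0,0,1],[1.5,-0.7,89,0,0,0,1],[1.5,-0.7,90,0,0,0,1],[1.5,-0.7,90,0,0,0,1]]'; python3 -m jog '[[0,0,1,0,0,0,1],[0,0,1,0,0,0,1]]'; python3 -c "
from h import *
s=bot.get_state();print(totool([.3919,-.1861,.0624]),s['wrist_force'],s['ft_torque'],Ro.from_rotvec(s['tool_rot']).as_matrix()[:,2])"
```

```text
time_s: 27.2
eef_pos: [0.3919, -0.1869, 0.0651]
tool_rot: [0.373, 3.119, -0.0]
wrist_force: [1.0, -0.8, -2.1]
grip_width: 0.0148
time_s: 27.45
eef_pos: [0.3917, -0.1868, 0.0639]
tool_rot: [0.373, 3.119, 0.0]
wrist_force: [-0.4, -0.1, -2.2]
grip_width: 0.0149
[-0.06841997  0.69952781  1.46658997] [-0.37534301 -0.10490849 -2.24769588] [-0.00648927  0.05251788 -0.04427497] [ 1.88771920e-04 -1.24303051e-05 -9.99999982e-01]
```

```bash
python3 -m jog '[[0,0.6,0.8,0,0,0,1],[0,0.6,1.2,0,0,0,1],[0,0.6,1.2,0,0,0,1],[0,0.6,1.2,0,0,0,1]]'; python3 -m jog '[[0,0,0.4,0,0,0,1],[0,0,0.4,0,0,0,1]]'
```

```text
time_s: 27.95
eef_pos: [0.3918, -0.1861, 0.0626]
tool_rot: [0.373, 3.119, 0.0]
wrist_force: [-0.5, 1.1, -2.2]
grip_width: 0.0149
time_s: 28.2
eef_pos: [0.3918, -0.1862, 0.0624]
tool_rot: [0.373, 3.119, -0.0]
wrist_force: [-1.5, 0.1, 1.4]
grip_width: 0.0148
```

Seated: the force has gone from -2.2 to +1.4 N at the original height. Releasing and backing off.

```bash
python3 -m jog '[[0,0,0,0,0,0,0.8],[0,0,0,0,0,0,0.5],[0,0,0,0,0,0,0.2],[0,0,0,0,0,0,0],[0,0,0,0,0,0,0],[0,0,0,0,0,0,0],[0,0,-10,0,0,0,0],[0,0,-40,0,0,0,0]]'; python3 -m jog '[[0,0,-50,0,0,0,0],[0,0,-100,0,0,0,0],[0,0,-150,0,0,0,0],[0,0,-195,0,0,0,0],[0,0,-200,0,0,0,0],[0,0,-200,0,0,0,0],[0,0,-200,0,0,0,0]]'; python3 w.py 13.png wiper_grip@.08 wiper@.008
python3 - <<'E'
from h import *
for c in('scene','top'):
    C,im=shot(c,c+'13.png')
    for n,z in dict(headset=.025,crown=.15,wiper_grip=.08,shaker=0,tub=0).items(): print(c,n,[(round(q['score'],2),np.round(atz(C,np.array(q['point'])*[512,384],z),3)) for q in bot.mark_of(c,n)[:1]])
    if c=='scene': s=im
w=cv2.imread('pics/13.png'); cv2.imwrite('pics/14.png',np.hstack([w[:,120:420],cv2.resize(s[150:300,180:400,::-1],(500,384))]))
E
```

```text
time_s: 29.2
eef_pos: [0.3909, -0.1857, 0.1021]
tool_rot: [-0.372, -3.116, -0.002]
wrist_force: [-0.1, -0.4, -0.5]
grip_width: 0.0855
time_s: 30.08
eef_pos: [0.391, -0.1858, 0.3008]
tool_rot: [-0.372, -3.116, -0.002]
wrist_force: [-0.8, 0.4, 0.3]
grip_width: 0.0849
[ 0.391  -0.1858  0.3008] yaw toolx 166.37158113460345 z [-0.0028  0.0015 -1.    ] [-0.4702  0.053   1.7294  0.0001  1.3624 -1.8031]
cam [ 0.3176 -0.1672  0.4435]
wiper_grip 0.71 [251.5968 158.0928] [ 0.3946 -0.1851  0.08  ]
wiper 0.92 [253.4912 147.9936] [ 0.3971 -0.183   0.008 ]
wiper 0.38 [494.8992 312.3072] [0.754  0.1408 0.008 ]
scene headset [(0.79, array([ 0.611, -0.291,  0.025]))]
scene crown [(0.72, array([ 0.251, -0.304,  0.15 ]))]
scene wiper_grip [(0.8, array([ 0.401, -0.184,  0.08 ]))]
scene shaker [(0.83, array([0.748, 0.022, 0.   ]))]
scene tub [(0.73, array([0.774, 0.136, 0.   ]))]
top headset [(0.87, array([ 0.605, -0.285,  0.025]))]
top crown [(0.8, array([ 0.611, -0.29 ,  0.15 ]))]
top wiper_grip [(0.81, array([ 0.399, -0.187,  0.08 ]))]
top shaker [(0.76, array([0.733, 0.019, 0.   ]))]
top tub [(0.74, array([0.763, 0.151, 0.   ]))]
```

```bash
python3 - <<'E'
from h import *
C=cal('wrist'); b=cv2.imread('pics/13.png'); g=b.max(2); P=lambda u,v,z: atz(C,(u,v),z)[:2]
ys,xs=np.nonzero(g[106:202,236:270]<55); W=np.array([P(x+236,y+106,.094) for x,y in zip(xs,ys)],np.float32); print(len(xs),cv2.minAreaRect(W))
s=bot.get_state(); print(s['time_s'],s['wrist_force'],s['grip_width']); bot.hand_in()
E
```

```text
1193 ((0.39393824338912964, -0.18597669899463654), (0.017347291111946106, 0.08707491308450699), 75.97504425048828)
30.825 [-0.0422481   0.41834075 -0.47032086] 0.08555522370189711
the job is handed in; nothing more can be done
```

I hung the ear defenders on the bar, wiped the board in one stroke, put the wiper back in its cradle and handed in at about 31 s. The arm was clear of everything.

- **Ear defenders:** they hang square to the bar with one cup either side. The wrist view showed this after release. The last top-camera mark put the headset at (0.605, -0.285), and I measured the middle of the bar at about (0.604, -0.287).
- **Wipe:** the blade went on pressed in by about 5 mm (3.1 N). It then made one 268 mm stroke at about 68 mm/s with the tool height holding at 0.0648 m. It started and ended about 6 mm inside the board's ends. Estimates of the board's centre line varied by about 4 mm, so I steered 2 mm off the first one.
- **Wiper:** when I released it, it was at its original height (0.0624 m) and the cradle was carrying its weight. Measured afterwards, its grip plate was within 2 mm and 0.3° of where it started, which is about the measuring error.
- **Shaker and tub:** the top camera had both within 4 mm of their first positions. The scene camera had them 13–15 mm off, but the arm never went near them.

**Checks that disagreed or failed:**
- The final scene-camera reading of the crown, (0.251, -0.304), is clearly a false detection. The top camera put it at (0.611, -0.290).
- The viewer's picture limit stopped me from viewing the last composite image, so the final checks rest on measurements rather than on sight.

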